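# Make the injector test line safe at the valve block

## Task

Make the injector test line safe at the valve block, pressing with the fingertips in this order: first press down the raised end of the rocker so that it tips right over, then push the wide mushroom button fully in, where it stays, then press the tall thin plunger fully down and keep it down; the program finishes while the fingertips still hold the plunger down. Press each control only when its turn comes, leave the square key unpressed, and grasp or lift nothing: the loose parts round the block stay where they are.

Things in the scene. Friction and masses are not known exactly. Their poses are not given: they have to be found in the camera images.
- valve_plate: aluminium mounting plate, 226 x 226 x 8 mm, fixed on the worktop; origin at the centre of its underside; it carries four square grey modules, two by two, on a pitch of 105 mm (centres 52.5 mm either way from the plate's centre along its x and y). Its yaw varies up to 0.35 rad either way; x points away from the robot at yaw 0
- supply_module: module with the rocker. Grey housing 84 x 84 x 40 mm, fixed in one of the plate's four places (which one varies), axes parallel to the plate's; origin at the centre of its underside, 8 mm above the worktop. The rocker is a black ribbed bar 66 mm long (along the module's x), 34 mm wide and 8 mm thick; its pivot runs along y, 50 mm above the underside, between two low cheeks 18 mm long
- rocker_far_end (a point): point on the rocker's upper face, 24 mm from the pivot towards the module's +x (the end away from the robot): the place to press. This end is raised at the start, about 67 mm above the worktop; tipped over, it lies about 57 mm above the worktop
- rocker (a joint): tilt of the rocker, -0.2 to 0.2 rad; it starts between -0.2 and -0.17 with its far (+x) end raised; 0.2 when that end is pressed right down. It stays where it is left; tipping takes about 4 N at the end
- pump_module: module with the mushroom button. Grey housing 84 x 84 x 40 mm, fixed in one of the plate's four places (which one varies), axes parallel to the plate's; origin at the centre of its underside, 8 mm above the worktop.
- mushroom_top (a point): centre of the top of the mushroom button, a black round domed head 46 mm across; 80 mm above the worktop at the start, 72 mm when fully in
- mushroom (a joint): how far the mushroom button is pushed straight down, 0 (out, as it starts) to 0.008 m (fully in); takes about 4 N and stays where it is left
- vent_module: module with the plunger. Grey housing 84 x 84 x 40 mm, fixed in one of the plate's four places (which one varies), axes parallel to the plate's; origin at the centre of its underside, 8 mm above the worktop.
- plunger_top (a point): centre of the flat top of the plunger, a bright steel pin 14 mm thick with a 21 mm head, standing out of a collar; the tallest control: 96 mm above the worktop when up, 84 mm when fully down
- plunger (a joint): how far the plunger is pressed straight down, 0 (up) to 0.012 m (fully down); a spring returns it: 2.4 N to start, 6 N when fully down, where it meets a rigid stop
- test_module: module with the square key, to be left alone. Grey housing 84 x 84 x 40 mm, fixed in one of the plate's four places (which one varies), axes parallel to the plate's; origin at the centre of its underside, 8 mm above the worktop.
- square_key_top (a point): centre of the top of the square key, black, 36 x 36 mm in a low rim, the lowest control: 62 mm above the worktop
- square_key (a joint): how far the square key is pressed down, 0 to 0.005 m; sprung
- injector: loose bystander: a fuel injector 170 mm long, 32 mm wide, 56 mm high, lying left (+y) of the plate, about 165 mm from its centre; origin under its middle
- coupler: loose bystander: a stepped coupler, 26 x 30 mm and 88 mm tall, standing right (-y) of the plate, about 150 mm from its centre; origin under its middle
- adaptor: loose bystander: a steel threaded adaptor, 27 x 31 mm and 35 mm tall, standing right (-y) of the plate, farther back than the coupler; origin under its middle

How it is judged:
On the way, in this order (a step that is already met when the one before it is completed fails the run):
1. the rocker is tipped right over (value of joint rocker above 0.15 rad), for 0.1 s.
2. the mushroom button is fully in (value of joint mushroom above 0.006 m), for 0.1 s.
3. the plunger is pressed fully down (value of joint plunger above 0.009 m), for 0.1 s.
At the end, for the whole second after the job is handed in: The fingers hold the plunger down by more than 9 of its 12 mm with more than 1 N; the rocker stands beyond 0.15 rad with its far end down, the mushroom button is in by more than 6 of its 8 mm, the square key is up (within 1.5 mm), and each loose part is within 20 mm of where it stood (value of joint rocker above 0.15 rad and value of joint mushroom above 0.006 m and value of joint plunger above 0.009 m and value of joint square_key below 0.0015 m and contact force between the fingers and vent_module above 1 N and distance of each of injector, coupler, adaptor from where it was at the start of the episode below 0.02 m); the arm keeps its last pose, push and grip.
It fails at once if the mushroom button is pushed in more than 2 mm before the rocker is tipped over (value of joint mushroom above 0.002 m and value of joint rocker below 0.12 rad).
It fails at once if the plunger is pressed more than 3 mm before the mushroom button is in (value of joint plunger above 0.003 m and value of joint mushroom below 0.006 m).
It fails at once if the square key is pressed more than 2 mm (value of joint square_key above 0.002 m).
It fails at once if a loose part is lifted, carried or shifted by more than 20 mm (distance of any of injector, coupler, adaptor from where it was at the start of the episode above 0.02 m).
It also fails if it takes over 38 s, if anything falls off the work surface, if the arm or the gripper's body presses on something with over 40 N, if the wrist force passes 120 N, or if a joint passes its speed limit or range.

## Robot

A 7-joint arm with a two-finger parallel gripper is mounted at the origin on a cart in front of the work surface, level with it; the furniture and walls round the work are solid. World frame = base frame: x ahead of the robot, y to its left, z up, the work surface at z = 0. Lengths are in m, angles in rad, forces in N, time in s.
With the tool pointing down it reaches from about 0.4 to 0.85 m from the base axis. Payload 6.9 kg.
Tool frame: the origin (TCP) lies midway between the tips of the shut fingers; the grasp point (between the pads) lies behind it (ctrl.pinch_z is the z of the grasp point in the tool frame, in m); z points along the fingers, y is the line along which they close (so a half turn about z gives the same grasp; the last joint's range is limited). The gripper opens to 85 mm and grips with 20 to 120 N. Pads are 22 mm wide; open, the fingers measure 114 mm over their backs; the gripper's body (76 mm by 85 mm) begins 54 mm behind the grasp point. The pads swing forward as they close: fully open they stand 13 mm farther back than shut.
Start: joints at [1.266, 0.507, -0.238, 1.5, 0.126, 1.149, -0.155], TCP at [0.249, -0.573, 0.231] pointing down, gripper open.
Joint ranges: [-3.08, 3.08], [-0.24, 2.05], [-1.43, 1.35], [0, 2.5], [-1.52, 4.66], [0.17, 1.96], [-2.89, 2.89]. Speed limits (rad/s): [2.39, 2.39, 3.14, 3.14, 3.14, 3.14, 3.14].

## Interface

Orientations are given as a unit quaternion [w, x, y, z].
In Python, from station import ctrl, get_state, vision, ticket, models gives the robot as it stands. Calls block until the motion is done:
- ctrl.movep(position, orientation): joint-space move of the TCP to a pose.
- ctrl.movel(position, frame=None, max_speed=0.15): straight line of the TCP; frame=None keeps the orientation; max_speed is the mean speed in m/s.
- ctrl.set_joints(angles): joint-space move.
- ctrl.ungrasp() and ctrl.close_gripper(force=None): open the fingers fully, or close them until they stop; force is the grip in N (None keeps the last).
- ctrl.pause(seconds).
- ctrl.ik(position, orientation): joint angles nearest the present ones, or None.
- get_state(): the state.
- vision.grab_frame(name): name is "scene" or "top" or "wrist"; returns (picture, depth): 384x512x3 uint8, blue, green, red; 384x512 float32, m along the optical axis (not along the pixel's ray), 0 where there is no reading.
- vision.camera_info(name): a dict with "mtx" (3x3 intrinsics, pixels), "dist_coeffs" ([k1, k2, p1, p2, k3] as OpenCV has them; the pictures are not rectified), "R" (3x3) and "t" (3): a world point X has camera coordinates R X + t; the wrist camera has in their place "hand_eye" (4x4, takes a point from camera to tool coordinates, whose origin is the TCP and whose axes are the flange's). Camera axes: x right, y down, z forward; pixel columns grow to the right and rows downward; lengths in m; the calibration is good to about 2 mm. A picture is of the moment at which its call begins: read the wrist's pose just before it. camera_info takes no time and is no camera call.
A pose or a line that the arm cannot do raises ctrl.Unreachable and nothing moves.
- ticket.close_job(): hands the job in; it is judged then, once.
Trained networks look in the newest picture that a camera, given by its name, has taken for a name from the list of things; names that differ only in an ending like _2 or _b are one class to them, and where a whole thing is asked for, a point or a joint stands for the part that bears it (a point fixed in the world has none). Each returns a list of dicts, best first, with "p" (0 to 1); they miss things now and then, are a little off and sometimes report something else, mostly with a low value. They report only what shows in the picture. A call takes as long as a camera call.
- models.recognise(camera, target): "point" ([column, row] in pixels, amid what is visible of it).
- models.masks_of(camera, target): "mask" (384x512 bool, what is visible of it) and "point" ([column, row] in pixels, amid what is visible of it).
The state is a dict: "time": time; "qpos": joint angles; "qd": joint speeds; "tau": joint torques, N m; "tcp_pos": TCP position; "eef_rot": TCP orientation; "contact_force": force on the tool from outside, world axes, zero at the start; "wrist_torque": the same for the moment, N m; "width": finger opening in m; "gripper_force": force on a finger pad.
Only numpy, scipy, OpenCV 4.12 (cv2) and the standard library are available. Lean on these libraries where they do the work, as an engineer would, in place of code of your own. Each camera call takes 0.05 s, during which the arm holds its last target. There are 200 camera calls.

## Working session

There is one attempt and no reset: what is moved stays moved. The work goes in short steps, each a Python script; the robot and the scene stay as the last script left them, time stands still between calls to the robot, and variables do not carry over. Pictures are saved under pics/ and viewed, at most 10 in all, crops included, and the job is handed in when it is done.

```bash
ls; mkdir -p pics
cat > h.py <<'E'
import numpy as np, cv2
from station import ctrl, get_state, vision, ticket, models
def world(cam,pts,depth,info):
    pts=np.asarray(pts,float).reshape(-1,2)
    n=cv2.undistortPoints(pts.reshape(-1,1,2),info["mtx"] if isinstance(info["mtx"],np.ndarray) else np.array(info["mtx"]),np.array(info["dist_coeffs"])).reshape(-1,2)
    d=np.array([depth[int(round(r)),int(round(c))] for c,r in pts])
    X=np.c_[n*d[:,None],d]
    return (X-np.array(info["t"]))@np.array(info["R"])
E
python3 - <<'E'
from h import *
for cam in ["top","scene"]:
    im,d=vision.grab_frame(cam); info=vision.camera_info(cam)
    cv2.imwrite(f"pics/{cam}0.png",im); np.save(f"{cam}d.npy",d)
    for t in ["rocker_far_end","mushroom_top","plunger_top","square_key_top","valve_plate","supply_module","pump_module","vent_module","test_module","injector","coupler","adaptor"]:
        for r in models.recognise(cam,t)[:2]:
            print(cam,t,round(r["p"],2),np.round(r["point"],1),np.round(world(cam,r["point"],d,info),3))
print(get_state()["time"],get_state()["eef_rot"],ctrl.pinch_z)
E
```

```text
pics
top rocker_far_end 0.55 [269.5 238.2] [[ 0.467 -0.017  0.061]]
top mushroom_top 0.68 [234.7 186.5] [[0.589 0.069 0.081]]
top plunger_top 0.59 [270.2 237.3] [[ 0.469 -0.019  0.062]]
top square_key_top 0.79 [270.1 236. ] [[ 0.472 -0.019  0.062]]
top valve_plate 0.64 [252.1 212.9] [[0.531 0.026 0.008]]
top pump_module 0.78 [232.2 190.5] [[0.58  0.075 0.077]]
top pump_module 0.55 [191.5 202.2] [[0.555 0.182 0.028]]
top vent_module 0.97 [228.9 228.9] [[0.487 0.079 0.095]]
top test_module 0.93 [267.5 236.9] [[ 0.47  -0.012  0.062]]
top injector 0.97 [190.9 204.4] [[0.547 0.179 0.05 ]]
top coupler 0.57 [269.8 238. ] [[ 0.467 -0.018  0.061]]
scene mushroom_top 0.59 [251.1 186.7] [[0.586 0.065 0.08 ]]
scene mushroom_top 0.23 [281.5 213.2] [[ 0.574 -0.038  0.062]]
scene plunger_top 0.64 [211.6 199.1] [[0.483 0.078 0.089]]
scene square_key_top 0.82 [242.6 232.2] [[ 0.474 -0.025  0.061]]
scene valve_plate 0.84 [227.3 260.8] [[ 0.428 -0.028  0.018]]
scene valve_plate 0.54 [252.8 199.9] [[0.584 0.058 0.049]]
scene supply_module 0.74 [281.7 223.4] [[ 0.563 -0.049  0.047]]
scene supply_module 0.32 [240.9 232.8] [[ 0.468 -0.026  0.063]]
scene pump_module 0.72 [250.8 199.5] [[0.578 0.058 0.052]]
scene vent_module 0.68 [207.5 218.1] [[0.467 0.077 0.048]]
scene test_module 0.62 [239.9 243.1] [[ 0.453 -0.039  0.053]]
scene injector 0.64 [196.8 197.7] [[0.522 0.187 0.026]]
scene injector 0.35 [281.1 222.1] [[ 0.561 -0.049  0.052]]
scene coupler 0.7 [273.9 265.6] [[ 0.46  -0.122  0.044]]
scene coupler 0.49 [207.5 218.3] [[0.467 0.077 0.048]]
scene adaptor 0.79 [325.4 251.4] [[ 0.579 -0.151  0.021]]
1.3 [1.50032568e-06 9.79082477e-01 2.03463766e-01 4.80986635e-06] -0.0187
```

```bash
cat > m.py <<'E'
from h import *
from scipy import ndimage as nd
def cloud(cam,d):
    r,c=np.nonzero(d>0); return world(cam,np.c_[c,r],d,vision.camera_info(cam)),r,c
def blob(P,c,rad,lo,hi):
    m=(np.hypot(*(P[:,:2]-c).T)<rad)&(P[:,2]>lo)&(P[:,2]<hi); Q=P[m]
    return np.r_[len(Q),Q.mean(0).round(4),(Q[:,:2].max(0)+Q[:,:2].min(0))/2,np.ptp(Q[:,:2],axis=0)].round(4)
E
python3 - <<'E'
from m import *
a=cv2.imread("pics/top0.png"); b=cv2.imread("pics/scene0.png")
cv2.imwrite("pics/v.png",np.hstack([cv2.resize(a[140:290,160:320],(400,375)),cv2.resize(b[150:300,170:350],(400,333+42))]))
np.set_printoptions(suppress=True)
for cam in["top","scene"]:
    P,r,c=cloud(cam,np.load(cam+"d.npy"))
    print(cam,"plunger",blob(P,[.487,.079],.03,.085,.11))
    print("mush",blob(P,[.588,.067],.04,.068,.095))
    print("key",blob(P,[.472,-.02],.035,.058,.07))
    print("rocker",blob(P,[.572,-.04],.045,.053,.075))
    # plate modules' tops -> minAreaRect
    m=(P[:,2]>.042)&(P[:,2]<.11)&(np.hypot(P[:,0]-.53,P[:,1]-.024)<.145)&(P[:,1]<.15)&(P[:,1]>-.11)
    print(cv2.minAreaRect(P[m][:,:2].astype(np.float32)))
E
```

```text
top plunger [59.      0.4869  0.085   0.0956  0.4868  0.085   0.0187  0.0167]
mush [258.       0.5899   0.0699   0.0771   0.5906   0.0701   0.0421   0.042 ]
key [215.       0.4722  -0.0186   0.0614   0.4723  -0.0184   0.0383   0.0387]
rocker [401.       0.5758  -0.0334   0.0617   0.5764  -0.0333   0.0659   0.0467]
((0.5285505056381226, 0.0025826841592788696), (0.23597750067710876, 0.1891246736049652), 81.81687927246094)
scene plunger [64.      0.4839  0.081   0.0941  0.4855  0.0834  0.0194  0.0192]
mush [193.       0.5841   0.0631   0.0762   0.587    0.0658   0.0392   0.0399]
key [219.       0.4689  -0.0217   0.0616   0.4714  -0.0198   0.0388   0.0386]
rocker [424.       0.5727  -0.0375   0.0611   0.5733  -0.0358   0.0666   0.0475]
((0.5298495888710022, 0.023901760578155518), (0.19022944569587708, 0.18980509042739868), 81.8172607421875)
```

View pics/v.png

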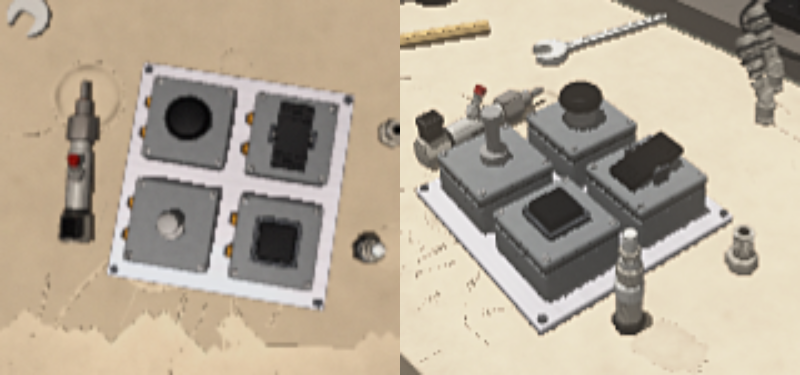

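The top view (left half) shows the mushroom at about (187,117), the rocker at (292,135), the plunger at (171,223) and the key at (276,242). Plate yaw is about -0.145. I'll start with the rocker.

```bash
cat >> h.py <<'E'
yaw=-0.145; ux=np.array([np.cos(yaw),np.sin(yaw)])
Q=[0,np.cos(yaw/2),np.sin(yaw/2),0]
def press(xy,z0,z1,step=.002,fmax=20):
    ctrl.movel([*xy,z0],max_speed=.1)
    log=[]
    for z in np.arange(z0-step,z1-1e-6,-step):
        ctrl.movel([*xy,z],max_speed=.05); s=get_state()
        f=s["contact_force"][2]; log.append((round(s["tcp_pos"][2],4),round(f,1)))
        if f>fmax: break
    print(log, round(s["time"],2))
E
python3 - <<'E'
from h import *
ctrl.close_gripper(20); print(get_state()["time"])
t=np.array([.5762,-.0338])+.027*ux
ctrl.movep([*t,.15],Q); s=get_state(); print(s["time"],s["tcp_pos"],s["contact_force"],s["width"])
press(t,.075,.056)
cur=get_state()["tcp_pos"]; ctrl.movel([*t,.15],max_speed=.15)
print(get_state()["time"])
E
```

```text
2.0667
4.375 [ 0.60292312 -0.03903578  0.15009224] [ 0.05768623 -0.63885223 -0.26520528] 5.938069284122344e-05
[(np.float64(0.0734), np.float64(-0.4)), (np.float64(0.0709), np.float64(-0.1)), (np.float64(0.0688), np.float64(-0.4)), (np.float64(0.067), np.float64(1.2)), (np.float64(0.0651), np.float64(1.5)), (np.float64(0.063), np.float64(2.4)), (np.float64(0.061), np.float64(2.4)), (np.float64(0.0589), np.float64(1.9)), (np.float64(0.0576), np.float64(8.9))] 7.53
8.2917
```

Run:
```python
from m import *
ctrl.movep([.589,.0685,.16],Q)
for cam in["top","scene"]:
    im,d=vision.grab_frame(cam); P,r,c=cloud(cam,d)
    L=(P[:,:2]-[.5762,-.0338])@np.c_[ux,[-ux[1],ux[0]]]
    m=(abs(L[:,0])<.03)&(abs(L[:,1])<.013)&(P[:,2]>.05)&(P[:,2]<.08)
    print(cam,m.sum(),m.sum()>20 and np.polyfit(L[m,0],P[m,2],1))
    cv2.imwrite(f"pics/{cam}1.png",im)
print(get_state()["time"])
```

```text
top 72 [-0.19208107  0.06173821]
scene 166 [-0.20598069  0.06228211]
8.9
```

Depth shows the rocker at about +0.2 rad. The mushroom button is next.

Run:
```python
from m import *
t=[.589,.0685]
press(t,.085,.068,fmax=18)
ctrl.movel([*t,.13],max_speed=.15)
ctrl.movel([.4865,.0845,.13],max_speed=.15)
for cam in["top","scene"]:
    im,d=vision.grab_frame(cam); P,r,c=cloud(cam,d)
    m=(np.hypot(*(P[:,:2]-t).T)<.02)&(P[:,2]>.06)&(P[:,2]<.09)
    print(cam,m.sum(),m.sum()>5 and np.percentile(P[m,2],[50,90,97]))
    L=(P[:,:2]-[.5762,-.0338])@np.c_[ux,[-ux[1],ux[0]]]
    m=(abs(L[:,0])<.03)&(abs(L[:,1])<.013)&(P[:,2]>.05)&(P[:,2]<.08)
    print("rocker",m.sum()>20 and np.polyfit(L[m,0],P[m,2],1))
    cv2.imwrite(f"pics/{cam}2.png",im)
print(get_state()["time"],get_state()["tcp_pos"])
```

```text
[(np.float64(0.0834), np.float64(-0.0)), (np.float64(0.0809), np.float64(0.6)), (np.float64(0.0791), np.float64(0.7)), (np.float64(0.077), np.float64(1.9)), (np.float64(0.0749), np.float64(1.2)), (np.float64(0.0729), np.float64(1.2)), (np.float64(0.0717), np.float64(9.5)), (np.float64(0.0714), np.float64(24.4))] 11.8
top 150 [0.06980198 0.07229901 0.07296511]
rocker [-0.19966327  0.06207981]
scene 149 [0.07001266 0.07168911 0.07219917]
rocker [-0.20197533  0.06232639]
13.3 [0.48753117 0.08433715 0.12983841]
```

Mushroom is in (top at about 72 mm) and the rocker is still over. Now the plunger.

Run:
```python
from m import *
press([.4865,.0845],.1,.080,fmax=15)
ctrl.pause(.4); s=get_state(); print(s["time"],s["tcp_pos"],s["contact_force"])
im,d=vision.grab_frame("scene"); cv2.imwrite("pics/s3.png",cv2.resize(im[100:300,140:360],(660,600)))
```

```text
[(np.float64(0.0984), np.float64(0.1)), (np.float64(0.0962), np.float64(0.7)), (np.float64(0.0941), np.float64(3.0)), (np.float64(0.092), np.float64(3.5)), (np.float64(0.09), np.float64(3.4)), (np.float64(0.088), np.float64(4.8)), (np.float64(0.0861), np.float64(4.5)), (np.float64(0.0842), np.float64(6.2)), (np.float64(0.0838), np.float64(24.5))] 16.0
16.4 [0.48689917 0.08457776 0.08383348] [-3.3353333  -0.78755281 25.22009005]
```

View pics/s3.png

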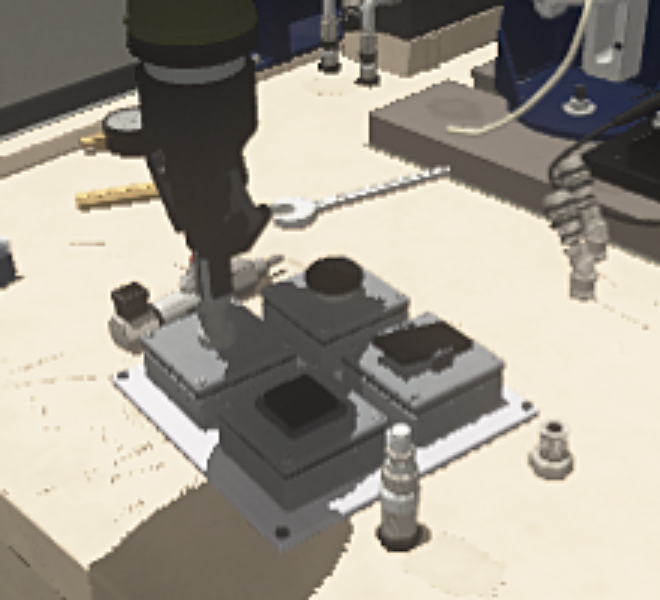

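The picture shows the fingertips holding the plunger down at about (215,335), the mushroom in at (335,275) and the rocker tipped at (422,342). The key is untouched and the loose parts are in place.

```bash
python3 -c "
from h import *
print(ticket.close_job())"
```

```text
the job is handed in; nothing more can be done
None
```

I handed the job in at about 16.4 s with the rocker tipped right over, the mushroom fully in, and the fingertips holding the plunger at its stop with about 25 N; the square key and loose parts looked undisturbed in the last picture, and no verdict came back.

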